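# Clear down the culture cabinet and start its UV lamp

### The job

Clear down the cabinet: slide every heavy steel heating block along the raised work tray (too heavy to lift, so do not lift it) and tip it over the tray's right-hand edge into the blue decontamination bin, right in so that none is left leaning on the tray; and stand every bottle upright in a neat row on the low white shelf, each centred on the coloured place of its own cap colour. Only when all blocks and bottles are put away, throw the red UV switch lever fully over, away from the robot. Do not knock a bottle over, and leave everything else where it is.

Things in the scene. Friction and masses are not known exactly. Their poses are not given: they have to be found in the camera images.
- deck: raised stainless work tray, fixed, 400 mm (x) x 700 mm (y), flat top 70 mm above its origin, which lies on the bench under its centre. Lips 8 mm wide and 8 mm high above the top run along its front (-x), back (+x) and left (+y) edges, outside those 400 x 700 mm; the right edge (y = -350 mm in its frame) is open, toward the bin.
- bin: open blue plastic bin, fixed, standing on the bench against the tray's right edge, with the same yaw as the tray. Origin: centre of its underside. Inside 290 mm (x) x 200 mm (y), floor 5 mm thick, walls 5 mm; the wall next to the tray (+y) is 66 mm high (4 mm below the tray's top), the other three are 115 mm high. Blocks may lie in any position in it, also one on another.
- block1_center (a point): centre of heavy stainless heating block 1 of up to 3 (may be absent), 90 x 90 mm and 50 mm high with nine dark tube wells in its top, about 1.7 kg, lying flat on the tray at the start; the point's axes are the block's own, x and y square to its sides, z up. Pushing it along takes 7 to 15 N.
- block2_center (a point): centre of heavy stainless heating block 2 of up to 3 (may be absent), 90 x 90 mm and 50 mm high with nine dark tube wells in its top, about 1.7 kg, lying flat on the tray at the start; the point's axes are the block's own, x and y square to its sides, z up. Pushing it along takes 7 to 15 N.
- block3_center (a point): centre of heavy stainless heating block 3 of up to 3 (may be absent), 90 x 90 mm and 50 mm high with nine dark tube wells in its top, about 1.7 kg, lying flat on the tray at the start; the point's axes are the block's own, x and y square to its sides, z up. Pushing it along takes 7 to 15 N.
- shelf: low white bottle shelf, fixed on the tray, 100 mm (x) x 330 mm (y), top 40 mm above its origin (centre of its underside, on the tray). Its length runs along its y.
- mark_orange: orange place painted on the shelf, 98 mm (x) x 68 mm (y), flat; origin at its centre on the shelf's top. The four places lie in a row 76 mm apart along the shelf, in varying order.
- mark_grey: grey place painted on the shelf, 98 mm (x) x 68 mm (y), flat; origin at its centre on the shelf's top. The four places lie in a row 76 mm apart along the shelf, in varying order.
- mark_blue: blue place painted on the shelf, 98 mm (x) x 68 mm (y), flat; origin at its centre on the shelf's top. The four places lie in a row 76 mm apart along the shelf, in varying order.
- mark_green: green place painted on the shelf, 98 mm (x) x 68 mm (y), flat; origin at its centre on the shelf's top. The four places lie in a row 76 mm apart along the shelf, in varying order.
- bottle_orange: amber bottle with an orange cap (may be absent), round, 62 mm in diameter, 110 mm high with its cap, 0.3 kg, straight-sided where gripped (20 to 70 mm above its base). Origin: centre of its base; z up its axis. Stands on the tray at the start; its place is mark_orange.
- bottle_grey: amber bottle with a grey cap (may be absent), round, 62 mm in diameter, 110 mm high with its cap, 0.3 kg, straight-sided where gripped (20 to 70 mm above its base). Origin: centre of its base; z up its axis. Stands on the tray at the start; its place is mark_grey.
- bottle_blue: amber bottle with a blue cap (may be absent), round, 62 mm in diameter, 110 mm high with its cap, 0.3 kg, straight-sided where gripped (20 to 70 mm above its base). Origin: centre of its base; z up its axis. Stands on the tray at the start; its place is mark_blue.
- bottle_green: amber bottle with a green cap (may be absent), round, 62 mm in diameter, 110 mm high with its cap, 0.3 kg, straight-sided where gripped (20 to 70 mm above its base). Origin: centre of its base; z up its axis. Stands on the tray at the start; its place is mark_green.
- uv_switch (a joint): angle of the red UV switch lever (rad): near 0 leaning toward the robot (off), 1.0 fully over away from the robot (on). It swings about a level axis, staying where it is left; a light push of a few N moves it.
- uv_switch_tip (a point): centre of the 26 mm red ball at the end of the lever, a 10 mm thick steel stick, 80 mm from its pivot (22 mm above the tray) to this point, on a grey housing (70 x 50 x 25 mm) at the left of the tray; the ball moves toward +x, about 75 mm, as the lever is thrown.
- tip_box: blue pipette tip box with yellow tips, 80 x 100 x 65 mm, to be left alone; origin: centre of its underside
- tube_rack: cream foam tube rack, 65 x 110 x 55 mm, to be left alone; origin: centre of its underside
- well_plate: white six-well plate, 85 x 127 x 20 mm, to be left alone; origin: centre of its underside

How it is judged (in metres and radians):
On the way, in this order (a step that is already met when the one before it is completed fails the run):
1. every block is in the bin and every bottle stands on its own place (x of block1_center in the frame of bin between -0.145 and 0.145 m and y of block1_center in the frame of bin between -0.1 and 0.08 m and height (world z) of each of block1_center, block2_center, block3_center below 0.1 m and contact force between each of block1, block2, block3 and deck below 0.5 N and linear speed of each of block1, block2, block3, bottle_orange, bottle_grey, bottle_blue, bottle_green below 0.03 m/s and x of block2_center in the frame of bin between -0.145 and 0.145 m and y of block2_center in the frame of bin between -0.1 and 0.08 m and x of block3_center in the frame of bin between -0.145 and 0.145 m and y of block3_center in the frame of bin between -0.1 and 0.08 m and horizontal distance between bottle_orange and mark_orange below 0.012 m and z of bottle_orange in the frame of mark_orange between -0.006 and 0.006 m and angle between each of bottle_orange, bottle_grey, bottle_blue, bottle_green's own z axis and vertical below 0.08 rad and contact force between each of bottle_orange, bottle_grey, bottle_blue, bottle_green and the fingers below 0.2 N and horizontal distance between bottle_grey and mark_grey below 0.012 m and z of bottle_grey in the frame of mark_grey between -0.006 and 0.006 m and horizontal distance between bottle_blue and mark_blue below 0.012 m and z of bottle_blue in the frame of mark_blue between -0.006 and 0.006 m and horizontal distance between bottle_green and mark_green below 0.012 m and z of bottle_green in the frame of mark_green between -0.006 and 0.006 m), for 0.2 s.
2. the UV switch is thrown fully on (value of joint uv_switch above 0.85 rad), for 0.2 s.
At the end, for the whole second after the job is handed in: Every block lies at rest in the bin, its centre at least 20 mm inside the tray-side wall and under 100 mm above the bench, not touching the tray; every bottle stands upright, at rest, within 12 mm of the centre of its colour's place on the shelf; the UV lever is beyond 0.85 rad (all of step 1 and value of joint uv_switch above 0.85 rad).
It fails at once if a block was lifted off the tray (height (world z) of any of block1_center, block2_center, block3_center above 0.135 m).
It fails at once if a bottle was knocked over (angle between any of bottle_orange, bottle_grey, bottle_blue, bottle_green's own z axis and vertical above 0.8 rad).
It fails at once if a bystander (tip box, tube rack or well plate) was moved by more than 30 mm (distance of any of tip_box, tube_rack, well_plate from where it was at the start of the episode above 0.03 m).
Of block1, block2, block3 only 2 to 3 are there at a start; the rules pass over those that are not, and their reading is None.
Of bottle_orange, bottle_grey, bottle_blue, bottle_green only 3 to 4 are there at a start; the rules pass over those that are not, and their reading is None.
At some moment in a run one of block1, block2, block3 may be knocked a few centimetres aside while the robot is not near it.
It also fails if it takes over 208 s, if anything falls off the work surface, if the arm or the gripper's body presses on something with over 40 N, if the wrist force passes 120 N, or if a joint passes its speed limit or range.

### The arm

A 6-joint arm with a two-finger parallel gripper is mounted at the origin on the work surface. World frame = base frame: x ahead of the robot, y to its left, z up, the work surface at z = 0. Lengths are in m, angles in degrees, forces in N, time in s.
With the tool pointing down it reaches from about 0.4 to 0.825 m from the base axis. Payload 7 kg.
Tool frame: the origin (TCP) lies at the very end of the fingers, on their centre line; the grasp point (between the pads) lies 19 mm behind it (ctrl.pinch_z is the distance from the TCP to the grasp point, in m); z points along the fingers, x is the direction in which the jaws open and shut, and the axes are right-handed (so a half turn about z gives the same grasp; the last joint's range is limited). The gripper opens to 88 mm and grips with 3 to 60 N. Pads are 19 mm wide; open, the fingers measure 130 mm over their backs; the gripper's body (78 mm by 193 mm) begins 47 mm behind the grasp point.
Start: joints at [91.106, 20.546, 0.682, 0, -70.136, -16.507], TCP at [0.179, 0.651, 0.227] pointing down, gripper open.
Joint ranges: [-176.03, 176.03], [-82.01, 121.73], [-58.28, 71.71], [-173.87, 95.51], [-174.79, -0.11], [-173.66, 173.66]. Speed limits (degrees/s): [136.94, 136.94, 172.46, 180, 180, 180].

### API

Orientations are given as [roll, pitch, yaw] about the fixed x, y, z axes, in that order (R = Rz(yaw) Ry(pitch) Rx(roll)).
In Python, from plant import ctrl gives the robot as it stands.
- The arm moves only by the tool carry_out, never from a script. Its argument "increments" is a list of rows, each a list of 7 numbers: the turn, a rotation vector about the world's x, y, z in degrees, then the shift along the world's x, y, z in mm, then the closure, from 0 (fully open) to 1 (shut). In form: [[ax, ay, az, dx, dy, dz, grip], ...]. A call has 1 to 20 rows; each row is the pose to reach, as a shift and turn from the pose commanded when the call began; what a row does not reach only later rows make up. A row lasts 1/8 s, in which the tool goes at most 62.5 mm and 10.7 degrees, less where a joint would pass 70% of its speed; a pose out of reach is approached as far as the arm can. A call with a gripper value outside its range is refused whole. The fingers move at their own pace and stop on an object; the grip force is fixed at half the most. Time passes only in rows, so rows that repeat a pose let the fingers close. It gives the time, the measured TCP pose, the force and the opening at its end, in the units of the state.
- ctrl.get_obs(): the state, without advancing time (a new reading comes with each control period).
- ctrl.snapshot(name): name is "side" or "top"; returns a dict with "pixels" (384x512x3 uint8, blue, green, red), "intrinsics" (3x3 intrinsics, pixels), "dist" ([k1, k2, p1, p2, k3] as OpenCV has them; the pictures are not rectified), "rvec" (rotation vector, rad) and "tvec" (3), from world to camera coordinates, as OpenCV has them. Camera axes: x right, y down, z forward; pixel columns grow to the right and rows downward; lengths in m; the calibration is good to about 2 mm. A picture is of the moment at which its call begins. There is no depth.
- ctrl.close_job(): hands the job in, once; it reports no verdict.
Trained networks look in a picture, given as the dict that the camera call returned (one of the last four; its "shot" number tells which), for a name from the list of things; names that differ only in an ending like _2 or _b are one class to them, and where a whole thing is asked for, a point or a joint stands for the part that bears it (a point fixed in the world has none). Each returns a list of dicts, best first, with "confidence" (0 to 1); they miss things now and then, are a little off and sometimes report something else, mostly with a low value. They report only what shows in the picture. A call takes as long as a camera call.
- ctrl.search_frame(picture, label): "centre" ([x, y, z] in m, in world coordinates, good to about 4 mm: the middle of the surface that is visible of it).
- ctrl.outline_of(picture, label): "pixels" (384x512 bool, what is visible of it).
The state is a dict: "clock": time; "joint_pos": joint angles; "qvel": joint speeds; "tau": joint torques, N m; "tool_pos": TCP position; "orientation": TCP orientation; "force": force on the tool from outside, world axes, zero at the start; "moment": the same for the moment, N m; "opening": finger opening in m.
Only numpy, scipy, OpenCV 4.12 (cv2) and the standard library are available. Lean on these libraries where they do the work, as an engineer would, in place of code of your own. Each camera call takes 0.05 s, during which the arm holds its last target. There are 200 camera calls.

## Working session

There is one attempt and no reset: what is moved stays moved. The work goes in short steps, Python scripts to look and compute and a tool call to move; the robot and the scene stay as the last step left them, time stands still between calls to the robot, and variables do not carry over. Pictures are saved under pics/ and viewed, about 12 in all and at most 16, crops included, and the job is handed in when it is done.

Besides the shell and the picture viewer there is one more tool, called by a JSON object that holds its "api" and its "payload", one argument or row to a line. carry_out: Moves the arm, as the interface text tells. Its arguments: {"type":"object","properties":{"increments":{"type":"array"}},"required":["increments"]}

```bash
mkdir -p pics; ls; cat > h.py <<'E'
from plant import ctrl
import numpy as np, cv2
def snap(n): return ctrl.snapshot(n)
def ray(p,uv,z):
    K=np.array(p["intrinsics"],float);d=np.array(p["dist"],float)
    R=cv2.Rodrigues(np.array(p["rvec"],float))[0];t=np.array(p["tvec"],float).ravel()
    q=cv2.undistortPoints(np.array(uv,float).reshape(-1,1,2),K,d).reshape(-1,2)
    c=-R.T@t; D=np.c_[q,np.ones(len(q))]@R
    return c+D*((z-c[2])/D[:,2])[:,None]
E
python3 - <<'E'
from h import *
o=ctrl.get_obs();print({k:np.round(v,3) for k,v in o.items()})
P={}
for n in("top","side"):
    p=P[n]=snap(n);cv2.imwrite(f"pics/{n}0.png",p["pixels"])
    R=cv2.Rodrigues(np.array(p["rvec"],float))[0];print(n,-R.T@np.array(p["tvec"]).ravel())
    for l in "deck bin block1_center shelf mark_orange mark_grey mark_blue mark_green bottle_orange bottle_grey bottle_blue bottle_green uv_switch_tip tip_box tube_rack well_plate".split():
        print(l,[(np.round(d["centre"],3).tolist(),round(d["confidence"],2)) for d in ctrl.search_frame(p,l)][:5])
print(ctrl.get_obs()["clock"])
E
```

```text
pics
{'clock': np.float64(0.0), 'joint_pos': array([ 9.1106e+01,  2.0593e+01,  6.3200e-01, -2.2000e-02, -7.0136e+01,
       -1.6509e+01]), 'qvel': array([ 0.082, -0.003, -0.007,  0.043,  0.003, -0.09 ]), 'tau': array([-1.0000e-03, -5.8271e+01,  2.9306e+01,  6.9980e+00,  7.0000e-03,
       -0.0000e+00]), 'tool_pos': array([0.179, 0.65 , 0.226]), 'orientation': array([-1.79992e+02, -9.90000e-02, -1.05411e+02]), 'force': array([ 0.023, -0.643, -0.864]), 'moment': array([-0.014,  0.048,  0.037]), 'opening': np.float64(0.088)}
top [0.37222213 0.05136243 1.23347013]
deck [([0.491, 0.106, 0.068], 0.79)]
bin [([0.507, -0.39, 0.004], 0.68), ([0.4, 0.249, 0.182], 0.64), ([0.663, -0.06, 0.111], 0.29)]
block1_center [([0.43, -0.186, 0.119], 0.7)]
shelf [([0.643, 0.05, 0.11], 0.97)]
mark_orange [([0.65, 0.09, 0.11], 0.88)]
mark_grey [([0.648, 0.171, 0.111], 0.62)]
mark_blue [([0.658, -0.058, 0.108], 0.97), ([0.514, 0.18, 0.182], 0.44)]
mark_green [([0.658, 0.017, 0.11], 0.72)]
bottle_orange [([0.406, 0.17, 0.181], 0.95)]
bottle_grey [([0.398, 0.249, 0.182], 0.71), ([0.494, 0.108, 0.07], 0.17)]
bo
[... 643 characters left out ...]
92, -0.159, 0.116], 0.17)]
mark_orange [([0.654, 0.089, 0.109], 0.8)]
mark_grey [([0.647, 0.168, 0.11], 0.57)]
mark_blue [([0.661, -0.059, 0.112], 0.76)]
mark_green [([0.65, 0.02, 0.114], 0.9), ([0.653, 0.09, 0.113], 0.17)]
bottle_orange [([0.419, 0.192, 0.177], 0.76)]
bottle_grey [([0.403, 0.279, 0.154], 0.59), ([0.425, 0.376, 0.162], 0.47)]
bottle_blue [([0.65, 0.171, 0.112], 0.62), ([0.673, 0.385, 0.127], 0.62)]
bottle_green [([0.516, 0.208, 0.151], 0.95)]
uv_switch_tip [([0.419, 0.191, 0.175], 0.73), ([0.423, 0.377, 0.165], 0.63)]
tip_box [([0.692, -0.158, 0.114], 0.81)]
tube_rack [([0.647, 0.02, 0.115], 0.71), ([0.676, 0.382, 0.126], 0.62)]
well_plate [([0.585, 0.387, 0.092], 0.84)]
1.7
```

View pics/top0.png

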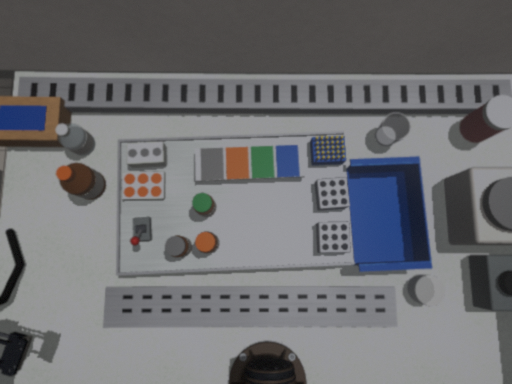

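View pics/side0.png

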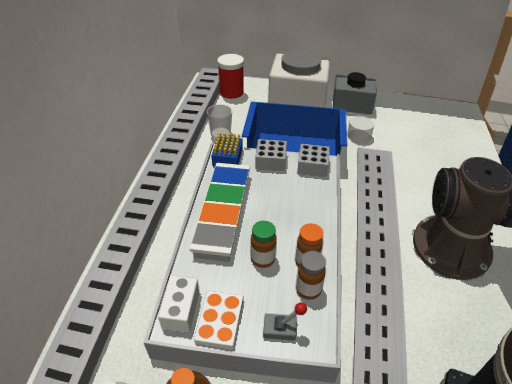

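The top view shows two blocks at (333,192) and (333,237), with the bin edge to their right at about x=347. The bottles are green (203,203), grey (177,246) and orange (206,241), and there is no blue one on the tray. The amber bottle at (78,178) stands off the tray, so it is a distractor. The shelf marks run grey, orange, green, blue from left to right, and the lever ball is at (135,241).

Next I refine the positions.

```bash
python3 - <<'E'
from h import *
for n in("top","side"):
    p=snap(n)
    def cen(m): 
        ys,xs=np.nonzero(m); return xs.mean(),ys.mean()
    hsv=cv2.cvtColor(p["pixels"],cv2.COLOR_BGR2HSV)
    for l in "mark_orange mark_grey mark_blue mark_green".split():
        for d in ctrl.outline_of(p,l)[:1]:
            m=d["pixels"]; c=cen(m); print(n,l,round(d["confidence"],2),np.round(c,1),np.round(ray(p,c,.11),4),"z.11", m.sum())
    for l in "bottle_orange bottle_grey bottle_green block1_center shelf bin".split():
        for d in ctrl.outline_of(p,l)[:4]:
            m=d["pixels"].astype(np.uint8); c=cen(m)
            (cx,cy),wh,a=cv2.minAreaRect(cv2.findNonZero(m))
            print(n,l,round(d["confidence"],2),np.round(c,1),"bbox",cv2.boundingRect(m),"rect",np.round([*wh,a],1),np.round(ray(p,c,.18 if "bottle" in l else .12 if "block" in l else .11),3))
    if n=="top":
        Q=p
        im=cv2.resize(p["pixels"][120:290,105:445],None,fx=2.35,fy=2.35,interpolation=cv2.INTER_CUBIC);cv2.imwrite("pics/crop1.png",im)
E
```

```text
top mark_orange 0.84 [236.7 162.1] [[0.6526 0.0929 0.11  ]] z.11 756
top mark_grey 0.65 [211.9 163.8] [[0.6469 0.1675 0.11  ]] z.11 706
top mark_blue 0.65 [287.2 160.5] [[ 0.6581 -0.0598  0.11  ]] z.11 706
top mark_green 0.83 [262.2 161.2] [[0.6556 0.016  0.11  ]] z.11 726
top bottle_orange 0.95 [206.6 242.2] bbox (195, 231, 24, 23) rect [22.6 21.2 45. ] [[0.41  0.171 0.18 ]]
top bottle_orange 0.7 [237.1 162.5] bbox (226, 147, 23, 32) rect [31. 22. 90.] [[0.634 0.089 0.18 ]]
top bottle_grey 0.62 [178.4 245.6] bbox (165, 235, 28, 22) rect [21. 27. 90.] [[0.4   0.247 0.18 ]]
top bottle_grey 0.51 [135.6 238.1] bbox (129, 229, 14, 18) rect [11.2 18.3 26.6] [[0.421 0.364 0.18 ]]
top bottle_green 0.84 [203.9 204.5] bbox (193, 193, 23, 24) rect [23. 22. 90.] [[0.514 0.18  0.18 ]]
top bottle_green 0.32 [262.2 161.7] bbox (251, 146, 24, 32) rect [31. 23. 90.] [[0.637 0.018 0.18 ]]
top block1_center 0.63 [332.7 236.5] bbox (316, 222, 34, 30) rect [29. 33. 90.] [[ 0.429 -0.188  0.12 ]]
top shelf 0.85 [249.3 163.3] bbox (195, 145, 110, 36) rect [ 32.1 108.9  87.8] [[0.649 0.055 0.11 ]]
top bin 0
[... 401 characters left out ...]
 240.7] bbox (295, 223, 29, 43) rect [26.3 43.2  5.2] [[0.416 0.205 0.18 ]]
side bottle_grey 0.58 [310.8 275.1] bbox (296, 251, 30, 49) rect [27.6 48.7  8.7] [[0.404 0.299 0.18 ]]
side bottle_green 0.93 [263.2 244.1] bbox (251, 221, 26, 47) rect [46. 25. 90.] [[0.516 0.233 0.18 ]]
side bottle_green 0.17 [227.4 149.1] bbox (212, 133, 31, 33) rect [32. 30. 90.] [[ 0.67  -0.089  0.18 ]]
side block1_center 0.69 [313.2 159.9] bbox (297, 144, 33, 33) rect [31.6 30.9  5.2] [[ 0.43  -0.162  0.12 ]]
side shelf 0.71 [217.8 224.8] bbox (189, 162, 61, 100) rect [ 42.  102.4  12.7] [[0.648 0.133 0.11 ]]
side bin 0.75 [296.7 125.8] bbox (243, 102, 105, 53) rect [104.6  46.8   4.7] [[ 0.497 -0.343  0.11 ]]
```

View pics/crop1.png

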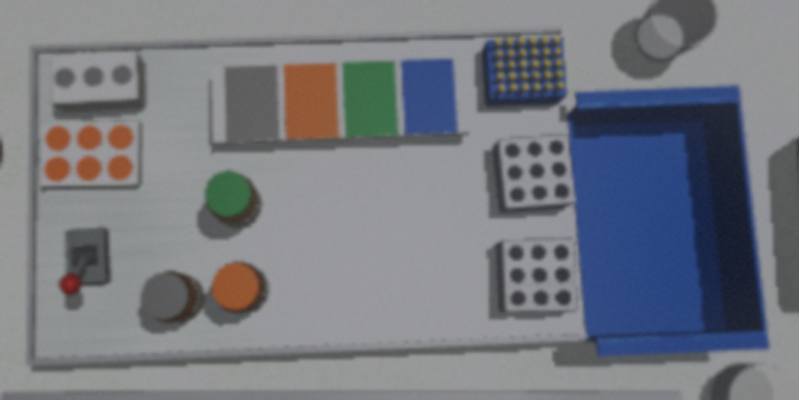

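```bash
python3 - <<'E'
from h import *
p=snap("top")
f=lambda l,z:print(np.round(ray(p,[(x/2.35+105,y/2.35+120) for x,y in l],z)[:,:2],4).tolist())
f([(230,194),(237,288),(168,297)],.18)
f([(70,284)],.15)
f([(538,172),(539,275)],.12)
f([(502,138),(569,134),(506,209)],.12)
f([(504,240),(578,240),(506,313)],.12)
f([(572,107),(590,337)],.07)
f([(740,87),(768,347)],.115)
f([(215,78),(455,60),(212,145),(460,135)],.11)
E
```

```text
[[0.5192, 0.1833], [0.4088, 0.1727], [0.3984, 0.2523]]
[[0.4146, 0.3748]]
[[0.5566, -0.1961], [0.4274, -0.1932]]
[[0.6002, -0.1517], [0.6056, -0.2369], [0.5096, -0.1545]]
[[0.4707, -0.151], [0.4709, -0.2432], [0.3809, -0.1511]]
[[0.6528, -0.2552], [0.3512, -0.2669]]
[[0.6688, -0.4597], [0.3407, -0.4721]]
[[0.6796, 0.2146], [0.705, -0.0951], [0.5918, 0.2163], [0.6059, -0.0999]]
```

{"api": "carry_out", "payload": {
  "increments": [
    [0, 0, 0, 338, -469, 0, 0],
    [0, 0, 0, 338, -469, 0, 0],
    [0, 0, 0, 338, -469, 0, 0],
    [0, 0, 0, 338, -469, 0, 0],
    [0, 0, 0, 338, -469, 0, 0],
    [0, 0, 0, 338, -469, 0, 0],
    [0, 0, 0, 338, -469, 0, 0],
    [0, 0, 0, 338, -469, 0, 0],
    [0, 0, 0, 338, -469, 0, 0],
    [0, 0, 0, 338, -469, 0, 0],
    [0, 0, 0, 338, -469, 0, 0],
    [0, 0, 0, 338, -469, 0, 0],
    [0, 0, 0, 338, -469, 0, 0]
  ]
}}

```text
clock: 4.47
tool_pos: [0.5167, 0.1828, 0.2267]
orientation: [-180.0, 0.0, -105.3]
force: [0.4, -0.1, -0.6]
opening: 0.0879
```

{"api": "carry_out", "payload": {
  "increments": [
    [0, 0, 0, 0, -1, -40, 0],
    [0, 0, 0, 0, -1, -75, 0],
    [0, 0, 0, 0, -1, -95, 0],
    [0, 0, 0, 0, -1, -108, 0],
    [0, 0, 0, 0, -1, -108, 0],
    [0, 0, 0, 0, -1, -108, 1],
    [0, 0, 0, 0, -1, -108, 1],
    [0, 0, 0, 0, -1, -108, 1],
    [0, 0, 0, 0, -1, -108, 1],
    [0, 0, 0, 0, -1, -108, 1],
    [0, 0, 0, 0, -1, -108, 1],
    [0, 0, 0, 0, -1, -108, 1]
  ]
}}

```text
clock: 5.98
tool_pos: [0.5186, 0.1818, 0.1198]
orientation: [-179.9, 0.2, -105.4]
force: [2.0, 2.9, 4.8]
opening: 0.0609
```

{"api": "carry_out", "payload": {
  "increments": [
    [0, 0, 0, 0, 0, 40, 1],
    [0, 0, 0, 0, 0, 75, 1],
    [0, 0, -10, 0, 0, 75, 1],
    [0, 0, -20, 20, -24, 75, 1],
    [0, 0, -30, 40, -48, 75, 1],
    [0, 0, -40, 65, -78, 75, 1],
    [0, 0, -50, 95, -114, 75, 1],
    [0, 0, -60, 120, -144, 75, 1],
    [0, 0, -72, 138, -165, 75, 1],
    [0, 0, -72, 138, -165, 75, 1],
    [0, 0, -72, 138, -165, 75, 1],
    [0, 0, -72, 138, -165, 75, 1]
  ]
}}

```text
clock: 7.48
tool_pos: [0.6545, 0.0163, 0.1933]
orientation: [180.0, -0.1, -177.3]
force: [0.6, 0.4, -1.9]
opening: 0.0614
```

```bash
python3 - <<'E'
from h import *
p=snap("top");q=snap("side")
for a in(p,q):
    print([(np.round(d["centre"],3),round(d["confidence"],2)) for d in ctrl.search_frame(a,"bottle_green")])
im=np.hstack([cv2.resize(p["pixels"][120:290,185:355],(400,400)),cv2.resize(q["pixels"][130:300,150:320],(400,400))])
cv2.imwrite("pics/c2.png",im)
E
```

```text
[(array([0.635, 0.01 , 0.256]), 0.43)]
[(array([0.648, 0.036, 0.212]), 0.91), (array([ 0.55 , -0.158,  0.122]), 0.54)]
```

View pics/c2.png

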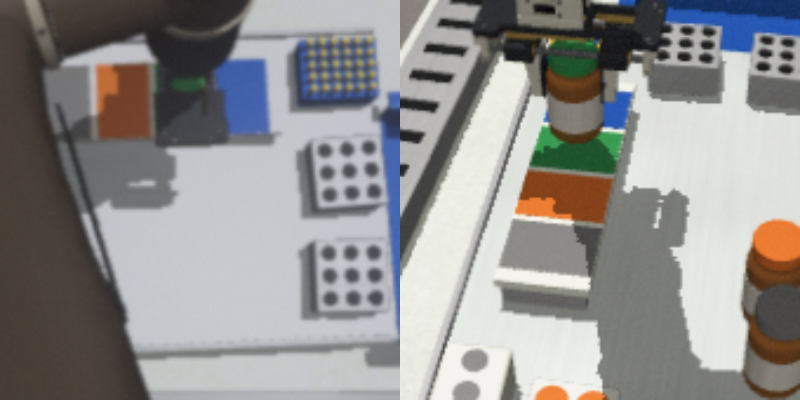

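The green bottle hangs upright in the gripper over the green place (side crop (575,130)). Now I lower it.

{"api": "carry_out", "payload": {
  "increments": [
    [0, 0, 0, 0, 0, -15, 1],
    [0, 0, 0, 0, 0, -26, 1],
    [0, 0, 0, 0, 0, -32, 1],
    [0, 0, 0, 0, 0, -34, 1],
    [0, 0, 0, 0, 0, -34, 1],
    [0, 0, 0, 0, 0, -34, 0.3],
    [0, 0, 0, 0, 0, -34, 0],
    [0, 0, 0, 0, 0, -34, 0],
    [0, 0, 0, 0, 0, -34, 0],
    [0, 0, 0, 0, 0, -34, 0],
    [0, 0, 0, 0, 0, 0, 0],
    [0, 0, 0, 0, 0, 50, 0],
    [0, 0, 0, 0, 0, 75, 0]
  ]
}}

```text
clock: 9.3
tool_pos: [0.6563, 0.0157, 0.2718]
orientation: [180.0, 0.2, -177.4]
force: [0.2, -0.1, -0.0]
opening: 0.0879
```

{"api": "carry_out", "payload": {
  "increments": [
    [0, 0, 0, -50, 32, 0, 0],
    [0, 0, 0, -100, 63, -20, 0],
    [0, 0, 0, -150, 95, -50, 0],
    [0, 0, 0, -200, 127, -50, 0],
    [0, 0, 0, -246, 156, -50, 0],
    [0, 0, 0, -246, 156, -50, 0],
    [0, 0, 0, -246, 156, -50, 0],
    [0, 0, 0, -246, 156, -85, 0],
    [0, 0, 0, -246, 156, -120, 0],
    [0, 0, 0, -246, 156, -140, 0],
    [0, 0, 0, -246, 156, -150, 0],
    [0, 0, 0, -246, 156, -150, 0],
    [0, 0, 0, -246, 156, -150, 1],
    [0, 0, 0, -246, 156, -150, 1],
    [0, 0, 0, -246, 156, -150, 1],
    [0, 0, 0, -246, 156, -150, 1],
    [0, 0, 0, -246, 156, -150, 1],
    [0, 0, 0, -246, 156, -150, 1],
    [0, 0, 0, -246, 156, -150, 1]
  ]
}}

```text
clock: 11.68
tool_pos: [0.4105, 0.1727, 0.1196]
orientation: [179.9, 0.1, -177.4]
force: [4.0, 1.2, 5.3]
opening: 0.0614
```

{"api": "carry_out", "payload": {
  "increments": [
    [0, 0, 0, 0, 0, 40, 1],
    [0, 0, 0, 0, 0, 75, 1],
    [0, 0, 0, 40, -13, 80, 1],
    [0, 0, 0, 85, -27, 80, 1],
    [0, 0, 0, 135, -43, 80, 1],
    [0, 0, 0, 185, -60, 80, 1],
    [0, 0, 0, 225, -73, 80, 1],
    [0, 0, 0, 244, -79, 80, 1],
    [0, 0, 0, 244, -79, 80, 1],
    [0, 0, 0, 244, -79, 65, 1],
    [0, 0, 0, 244, -79, 50, 1],
    [0, 0, 0, 244, -79, 43, 1],
    [0, 0, 0, 244, -79, 41, 1],
    [0, 0, 0, 244, -79, 41, 1],
    [0, 0, 0, 244, -79, 41, 0.3],
    [0, 0, 0, 244, -79, 41, 0],
    [0, 0, 0, 244, -79, 41, 0],
    [0, 0, 0, 244, -79, 41, 0],
    [0, 0, 0, 244, -79, 41, 0],
    [0, 0, 0, 244, -79, 75, 0]
  ]
}}

```text
clock: 14.18
tool_pos: [0.6516, 0.0923, 0.1911]
orientation: [-179.9, -0.3, -177.4]
force: [0.6, 0.6, 0.2]
opening: 0.0876
```

{"api": "carry_out", "payload": {
  "increments": [
    [0, 0, 0, 0, 0, 40, 0],
    [0, 0, 0, 0, 0, 70, 0],
    [0, 0, 0, -50, 31, 70, 0],
    [0, 0, 0, -100, 62, 60, 0],
    [0, 0, 0, -150, 93, 40, 0],
    [0, 0, 0, -200, 124, 30, 0],
    [0, 0, 0, -254, 158, 25, 0],
    [0, 0, 0, -254, 158, 25, 0],
    [0, 0, 0, -254, 158, 25, 0],
    [0, 0, 0, -254, 158, -15, 0],
    [0, 0, 0, -254, 158, -50, 0],
    [0, 0, 0, -254, 158, -68, 0],
    [0, 0, 0, -254, 158, -75, 0],
    [0, 0, 0, -254, 158, -75, 0],
    [0, 0, 0, -254, 158, -75, 1],
    [0, 0, 0, -254, 158, -75, 1],
    [0, 0, 0, -254, 158, -75, 1],
    [0, 0, 0, -254, 158, -75, 1],
    [0, 0, 0, -254, 158, -75, 1],
    [0, 0, 0, -254, 158, -75, 1]
  ]
}}

```text
clock: 16.68
tool_pos: [0.4001, 0.2515, 0.1194]
orientation: [179.9, 0.1, -177.4]
force: [2.8, -0.3, 4.8]
opening: 0.0616
```

Grey mark is at (0.6485, 0.168), so the shift is +249.5 in x and −83 in y.

{"api": "carry_out", "payload": {
  "increments": [
    [0, 0, 0, 0, 0, 40, 1],
    [0, 0, 0, 0, 0, 75, 1],
    [0, 0, 0, 40, -13, 80, 1],
    [0, 0, 0, 85, -27, 80, 1],
    [0, 0, 0, 135, -43, 80, 1],
    [0, 0, 0, 185, -60, 80, 1],
    [0, 0, 0, 230, -76, 80, 1],
    [0, 0, 0, 250, -83, 80, 1],
    [0, 0, 0, 250, -83, 80, 1],
    [0, 0, 0, 250, -83, 65, 1],
    [0, 0, 0, 250, -83, 50, 1],
    [0, 0, 0, 250, -83, 43, 1],
    [0, 0, 0, 250, -83, 41, 1],
    [0, 0, 0, 250, -83, 41, 1],
    [0, 0, 0, 250, -83, 41, 0.3],
    [0, 0, 0, 250, -83, 41, 0],
    [0, 0, 0, 250, -83, 41, 0],
    [0, 0, 0, 250, -83, 41, 0],
    [0, 0, 0, 250, -83, 41, 0],
    [0, 0, 0, 250, -83, 75, 0]
  ]
}}

```text
clock: 19.18
tool_pos: [0.6476, 0.1671, 0.191]
orientation: [-179.9, -0.3, -177.4]
force: [1.4, -0.5, 0.4]
opening: 0.0876
```

{"api": "carry_out", "payload": {
  "increments": [
    [0, 0, 0, 0, 0, 50, 0],
    [0, 0, 0, 0, 0, 80, 0],
    [0, 0, 0, -40, -42, 80, 0.6],
    [0, 0, 0, -80, -83, 80, 0.6],
    [0, 0, 0, -120, -125, 80, 0.6],
    [0, 0, 0, -160, -167, 60, 0.6],
    [0, 0, 0, -200, -208, 40, 0.6],
    [0, 0, 0, -219, -228, 20, 0.6],
    [0, 0, 0, -219, -228, 20, 0.6],
    [0, 0, 0, -219, -228, 20, 0.6]
  ]
}}

```text
clock: 20.42
tool_pos: [0.4311, -0.0601, 0.2143]
orientation: [180.0, 0.1, -177.4]
force: [0.1, 0.3, -0.5]
opening: 0.0348
```

```bash
cat > s.py <<'E'
from h import *
import sys
p=snap("top");q=snap("side");o=ctrl.get_obs();print(o["clock"],o["tool_pos"],o["opening"])
for n,a in(("top",p),("side",q)):
  for l in sys.argv[2:]:
    print(n,l,[(np.round(d["centre"],3).tolist(),round(d["confidence"],2)) for d in ctrl.search_frame(a,l)][:4])
cv2.imwrite(f"pics/{sys.argv[1]}.png",np.hstack([cv2.resize(p["pixels"][120:290,105:445],(480,240),interpolation=2),cv2.resize(q["pixels"][60:372,150:350],(308,480)).copy()[:240*2]]) if 0 else np.vstack([cv2.resize(p["pixels"][120:290,105:445],(560,280),interpolation=2),cv2.resize(q["pixels"][70:230,170:490],(560,280),interpolation=2)]))
E
python3 s.py c3 block1_center bottle_green bottle_orange bottle_grey
```

```text
20.525 [ 0.43129758 -0.05974822  0.21414952] 0.03508159859336799
top block1_center []
top bottle_green [([0.643, 0.014, 0.221], 0.9)]
top bottle_orange [([0.638, 0.092, 0.22], 0.91)]
top bottle_grey [([0.637, 0.169, 0.22], 0.97)]
side block1_center [([0.449, -0.13, 0.119], 0.72), ([0.426, 0.376, 0.162], 0.53)]
side bottle_green [([0.423, 0.377, 0.162], 0.56), ([0.638, 0.027, 0.207], 0.55)]
side bottle_orange [([0.642, 0.112, 0.211], 0.85), ([0.447, -0.132, 0.124], 0.59)]
side bottle_grey [([0.64, 0.2, 0.191], 0.87)]
```

View pics/c3.png

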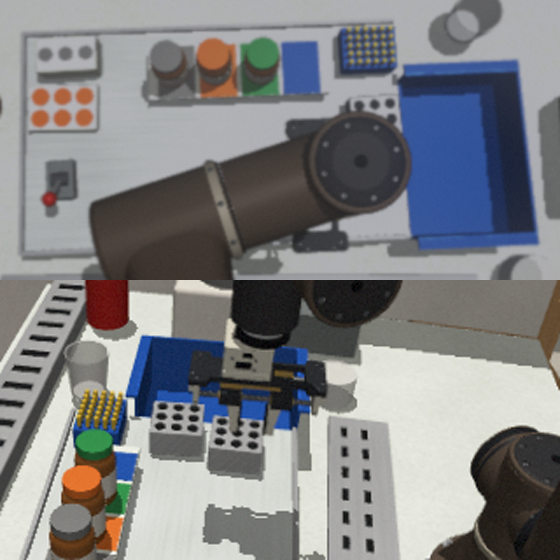

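The near block has shifted (side crop (237,445)); that is the announced disturbance. The bottles stand on their places. I move the arm aside and measure again from above.

{"api": "carry_out", "payload": {
  "increments": [
    [0, 0, 0, 10, 55, 0, 0.6],
    [0, 0, 0, 10, 110, 0, 0.6],
    [0, 0, 0, 10, 165, 0, 0.6],
    [0, 0, 0, 10, 210, 0, 0.6],
    [0, 0, 0, 10, 210, 0, 0.6],
    [0, 0, 0, 10, 210, 0, 0.6]
  ]
}}

```text
clock: 21.68
tool_pos: [0.44, 0.1497, 0.2134]
orientation: [-180.0, -0.0, -177.4]
force: [0.7, -0.6, -0.7]
opening: 0.0356
```

```bash
python3 - <<'E'
from h import *
p=snap("top")
cv2.imwrite("pics/c4.png",cv2.resize(p["pixels"][130:270,175:375],(800,560),interpolation=cv2.INTER_CUBIC))
for l in ("block1_center","block2_center"):
  for d in ctrl.outline_of(p,l):
    m=d["pixels"].astype(np.uint8);r=cv2.minAreaRect(cv2.findNonZero(m));print(l,round(d["confidence"],2),np.round(r[0],1),np.round(r[1],1),r[2],np.round(ray(p,r[0],.115),3))
E
```

```text
block1_center 0.67 [324.5 228.5] [33. 33.] 90.0 [[ 0.452 -0.166  0.115]]
block1_center 0.42 [331.6 193.3] [31.7 33.3] 84.80557250976562 [[ 0.557 -0.19   0.115]]
```

View pics/c4.png

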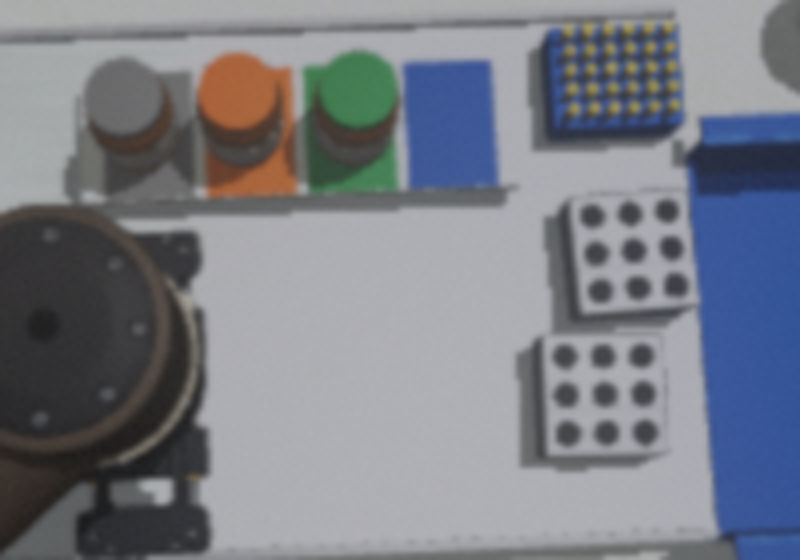

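```bash
python3 - <<'E'
from h import *
p=snap("top")
f=lambda l,z:print(np.round(ray(p,[(x/4+175,y/4+130) for x,y in l],z)[:,:2],4).tolist())
f([(604,395),(635,250)],.12)
f([(123,97),(238,91),(357,89)],.22)
E
```

```text
[[0.4514, -0.1696], [0.5587, -0.1956]]
[[0.6467, 0.1734], [0.6513, 0.0951], [0.6531, 0.0137]]
```

{"api": "carry_out", "payload": {
  "increments": [
    [0, 0, 0, 25, -52, 0, 0.6],
    [0, 0, 0, 50, -104, 0, 0.6],
    [0, 0, 0, 75, -156, 0, 0.6],
    [0, 0, 0, 100, -208, 0, 0.6],
    [0, 0, 0, 120, -250, 0, 0.6],
    [0, 0, 0, 120, -250, 0, 0.6],
    [0, 0, 0, 120, -250, -50, 0.6],
    [0, 0, 0, 120, -250, -100, 0.6],
    [0, 0, 0, 120, -250, -128, 0.6],
    [0, 0, 0, 120, -250, -128, 0.6],
    [0, 0, 0, 120, -265, -128, 0.6],
    [0, 0, 0, 120, -278, -128, 0.6],
    [0, 0, 0, 120, -290, -128, 0.6],
    [0, 0, 0, 120, -300, -128, 0.6],
    [0, 0, 0, 120, -310, -128, 0.6]
  ]
}}

```text
clock: 23.75
tool_pos: [0.5619, -0.1589, 0.087]
orientation: [179.9, 0.2, -177.4]
force: [-0.4, 15.2, 5.5]
opening: 0.0353
```

{"api": "carry_out", "payload": {
  "increments": [
    [0, 0, 0, 0, -12, 0, 0.6],
    [0, 0, 0, 1, -24, 0, 0.6],
    [0, 0, 0, 1, -36, 0, 0.6],
    [0, 0, 0, 2, -48, 0, 0.6],
    [0, 0, 0, 2, -64, 0, 0.6],
    [0, 0, 0, 3, -80, 0, 0.6],
    [0, 0, 0, 3, -98, 0, 0.6],
    [0, 0, 0, 4, -116, 0, 0.6],
    [0, 0, 0, 4, -130, 0, 0.6],
    [0, 0, 0, 4, -130, 0, 0.6]
  ]
}}

```text
clock: 25.0
tool_pos: [0.5639, -0.2916, 0.0851]
orientation: [180.0, -0.0, -177.5]
force: [0.4, 1.3, 0.1]
opening: 0.035
```

```bash
python3 s.py c5 block1_center
```

```text
25.1 [ 0.56401688 -0.29048764  0.08527706] 0.03542026944119168
top block1_center [([0.649, -0.049, 0.109], 0.31)]
side block1_center [([0.45, -0.139, 0.12], 0.87), ([0.501, 0.238, 0.071], 0.68)]
```

View pics/c5.png

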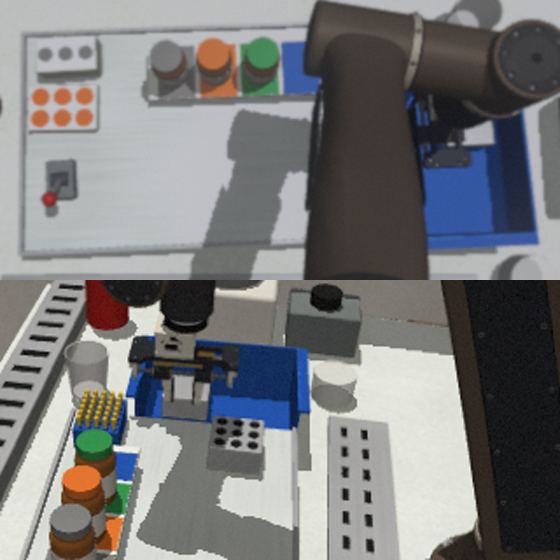

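Block B went over the edge. Now block A.

{"api": "carry_out", "payload": {
  "increments": [
    [0, 0, 0, 0, 5, 50, 0.6],
    [0, 0, 0, 0, 10, 95, 0.6],
    [0, 0, 0, -25, 60, 95, 0.6],
    [0, 0, 0, -55, 110, 95, 0.6],
    [0, 0, 0, -85, 160, 95, 0.6],
    [0, 0, 0, -115, 208, 95, 0.6],
    [0, 0, 0, -115, 208, 95, 0.6],
    [0, 0, 0, -115, 208, 95, 0.6],
    [0, 0, 0, -115, 208, 50, 0.6],
    [0, 0, 0, -115, 208, 10, 0.6],
    [0, 0, 0, -115, 208, 0, 0.6],
    [0, 0, 0, -115, 208, 0, 0.6],
    [0, 0, 0, -115, 195, 0, 0.6],
    [0, 0, 0, -115, 182, 0, 0.6],
    [0, 0, 0, -115, 170, 0, 0.6],
    [0, 0, 0, -115, 160, 0, 0.6],
    [0, 0, 0, -115, 150, 0, 0.6],
    [0, 0, 0, -115, 140, 0, 0.6]
  ]
}}

```text
clock: 27.45
tool_pos: [0.4504, -0.15, 0.0865]
orientation: [179.9, 0.2, -177.4]
force: [0.1, 10.8, 3.5]
opening: 0.0352
```

```bash
python3 s.py c6 block1_center bin
```

```text
27.55 [ 0.45001438 -0.15107727  0.08637718] 0.03525514187082023
top block1_center []
top bin [([0.645, 0.012, 0.221], 0.24)]
side block1_center [([0.452, -0.164, 0.104], 0.88)]
side bin [([0.425, 0.38, 0.163], 0.73), ([0.604, -0.454, 0.074], 0.71)]
```

View pics/c6.png

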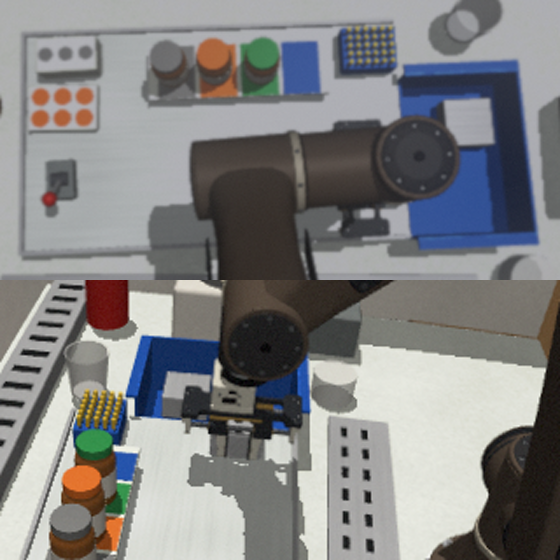

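Block B lies flat (upside down) in the bin at top crop (468,122). I push A onward.

{"api": "carry_out", "payload": {
  "increments": [
    [0, 0, 0, 0, -12, 0, 0.6],
    [0, 0, 0, 0, -24, 0, 0.6],
    [0, 0, 0, 0, -36, 0, 0.6],
    [0, 0, 0, 0, -48, 0, 0.6],
    [0, 0, 0, 0, -62, 0, 0.6],
    [0, 0, 0, 0, -78, 0, 0.6],
    [0, 0, 0, 0, -94, 0, 0.6],
    [0, 0, 0, 0, -112, 0, 0.6],
    [0, 0, 0, 0, -130, 0, 0.6],
    [0, 0, 0, 0, -142, 0, 0.6],
    [0, 0, 0, 0, -142, 0, 0.6],
    [0, 0, 0, 0, -135, 50, 0.6],
    [0, 0, 0, 0, -130, 95, 0.6],
    [0, 0, 0, 0, -80, 110, 0.6],
    [0, 0, 0, 0, -30, 110, 0.6],
    [0, 0, 0, 0, 30, 110, 0.6],
    [0, 0, 0, 0, 90, 110, 1],
    [0, 0, 0, 0, 150, 110, 1],
    [0, 0, 0, 0, 210, 110, 1],
    [0, 0, 0, 0, 270, 110, 1]
  ]
}}

```text
clock: 30.25
tool_pos: [0.4486, 0.1219, 0.1959]
orientation: [180.0, 0.0, -177.4]
force: [1.1, 0.0, 1.0]
opening: 0.0023
```

```bash
python3 s.py c7 block1_center bin uv_switch_tip uv_switch; python3 - <<'E'
from h import *
p=snap("top");cv2.imwrite("pics/c7t.png",cv2.resize(p["pixels"][130:280,105:255],(600,600),interpolation=cv2.INTER_CUBIC))
E
```

```text
30.35 [0.44933704 0.12455996 0.19578452] 0.0003713324599494523
top block1_center [([0.465, -0.381, 0.058], 0.7)]
top bin [([0.504, -0.381, 0.018], 0.56)]
top uv_switch_tip []
top uv_switch []
side block1_center []
side bin [([0.604, -0.418, 0.075], 0.96)]
side uv_switch_tip [([0.425, 0.377, 0.164], 0.48)]
side uv_switch [([0.423, 0.378, 0.163], 0.69), ([0.574, -0.354, 0.058], 0.26)]
```

View pics/c7.png

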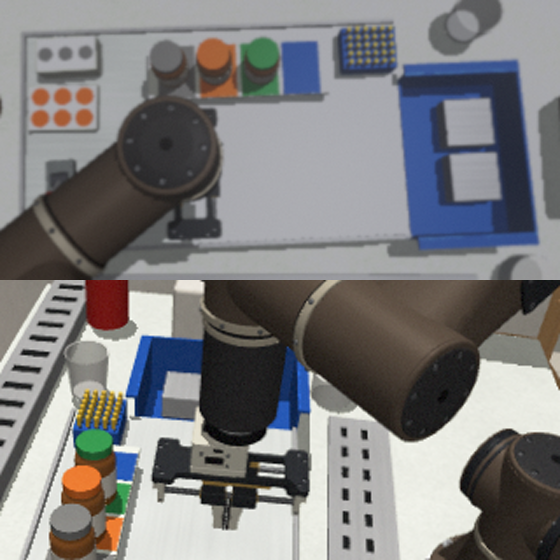

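Both blocks lie flat in the bin at top crop (468,122) and (472,176), clear of the tray wall. Next is the lever: ball at about (0.416, 0.373, 0.162).

{"api": "carry_out", "payload": {
  "increments": [
    [0, 0, 0, -50, 30, 20, 1],
    [0, 0, 0, -94, 70, 20, 1],
    [0, 0, 0, -94, 125, 20, 1],
    [0, 0, 0, -94, 180, 20, 1],
    [0, 0, 0, -94, 235, 20, 1],
    [0, 0, 0, -94, 253, 20, 1],
    [0, 0, 0, -94, 253, 20, 1],
    [0, 0, 0, -94, 253, -20, 1],
    [0, 0, 0, -94, 253, -54, 1],
    [0, 0, 0, -94, 253, -54, 1]
  ]
}}

```text
clock: 32.05
tool_pos: [0.3548, 0.3698, 0.1398]
orientation: [-179.8, -0.1, -177.5]
force: [-0.3, 0.0, 0.0]
opening: 0.0005
```

```bash
python3 - <<'E'
from h import *
p=snap("top");q=snap("side");print(ctrl.get_obs()["tool_pos"])
cv2.imwrite("pics/c8.png",np.hstack([cv2.resize(p["pixels"][190:290,105:205],(400,400),interpolation=2),cv2.resize(q["pixels"][250:370,220:340],(400,400),interpolation=2)]))
E
```

```text
[0.35589416 0.37226943 0.14271537]
```

View pics/c8.png

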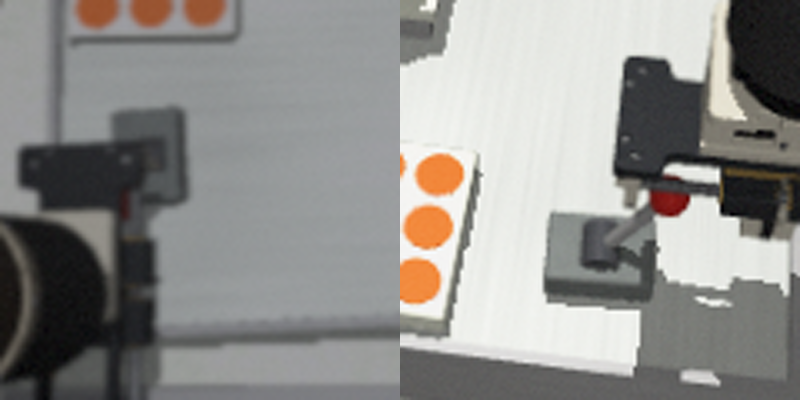

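{"api": "carry_out", "payload": {
  "increments": [
    [0, 0, 0, 12, 0, 0, 1],
    [0, 0, 0, 24, 0, 0, 1],
    [0, 0, 0, 36, 0, 0, 1],
    [0, 0, 0, 48, 1, 0, 1],
    [0, 0, 0, 60, 1, 0, 1],
    [0, 0, 0, 72, 2, 0, 1],
    [0, 0, 0, 84, 2, 0, 1],
    [0, 0, 0, 94, 2, 0, 1],
    [0, 0, 0, 102, 3, 0, 1],
    [0, 0, 0, 102, 3, 0, 1]
  ]
}}

```text
clock: 33.4
tool_pos: [0.4578, 0.3757, 0.1414]
orientation: [-180.0, 0.0, -177.4]
force: [0.4, 0.2, -0.2]
opening: 0.0001
```

```bash
python3 - <<'E'
from h import *
p=snap("top");q=snap("side");o=ctrl.get_obs();print(o["tool_pos"],o["force"])
cv2.imwrite("pics/c9.png",np.hstack([cv2.resize(p["pixels"][190:290,105:205],(400,400),interpolation=2),cv2.resize(q["pixels"][250:370,220:340],(400,400),interpolation=2)]))
E
```

```text
[0.45731618 0.37567079 0.14154251] [ 0.15319546 -0.44922519  0.28791255]
```

View pics/c9.png

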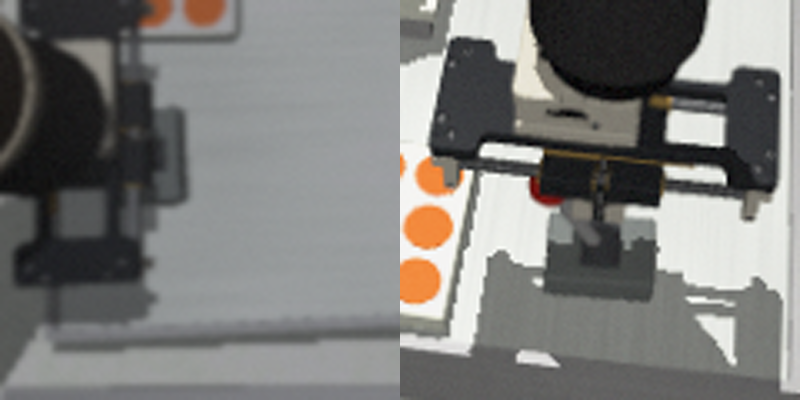

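The ball is now ahead of the fingers (side crop (547,190)). I push on a little to feel the stop.

{"api": "carry_out", "payload": {
  "increments": [
    [0, 0, 0, 4, 0, 0, 1],
    [0, 0, 0, 8, 0, 0, 1],
    [0, 0, 0, 12, 0, 0, 1],
    [0, 0, 0, 12, 0, 0, 1]
  ]
}}

```text
clock: 34.0
tool_pos: [0.4638, 0.3756, 0.1413]
orientation: [-180.0, -0.5, -177.4]
force: [-31.2, 3.0, 15.0]
opening: -0.0
```

The fingers are against the stop. I retreat and verify everything.

{"api": "carry_out", "payload": {
  "increments": [
    [0, 0, 0, -30, 0, 0, 1],
    [0, 0, 0, -70, 0, 0, 1],
    [0, 0, 0, -100, 0, 20, 1],
    [0, 0, 0, -100, 0, 70, 1],
    [0, 0, 0, -120, 50, 110, 1],
    [0, 0, 0, -150, 100, 110, 1],
    [0, 0, 0, -190, 150, 110, 1],
    [0, 0, 0, -230, 190, 110, 1],
    [0, 0, 0, -260, 230, 110, 1],
    [0, 0, 0, -260, 230, 110, 1],
    [0, 0, 0, -260, 230, 110, 1]
  ]
}}

```text
clock: 35.38
tool_pos: [0.2092, 0.6057, 0.2513]
orientation: [-180.0, 0.0, -177.4]
force: [0.3, -0.7, 0.4]
opening: 0.0005
```

```bash
python3 s.py ca block1_center uv_switch_tip; python3 - <<'E'
from h import *
p=snap("top");q=snap("side")
cv2.imwrite("pics/cb.png",np.vstack([cv2.resize(p["pixels"][120:290,105:445],(600,300),interpolation=2),cv2.resize(q["pixels"][70:370,140:400],(346,400),interpolation=2)[100:400].copy() if 0 else cv2.resize(q["pixels"][90:370,140:400],(600,300),interpolation=2)]))
m=[cv2.inRange(cv2.cvtColor(p["pixels"],cv2.COLOR_BGR2HSV),(a,150,70),(b,255,255)) for a,b in((0,4),(174,180))];m=m[0]|m[1]
m[:, :125]=0;m[:,170:]=0;m[:205]=0;m[270:]=0;ys,xs=np.nonzero(m);c=xs.mean(),ys.mean();print(c,ray(p,c,.162))
E
```

```text
35.475 [0.20994702 0.60513222 0.25179209] 0.00040656094976472524
top block1_center [([0.462, -0.382, 0.054], 0.57), ([0.589, 0.369, 0.091], 0.15)]
top uv_switch_tip []
side block1_center [([0.496, -0.455, 0.069], 0.65), ([0.46, -0.351, 0.056], 0.55)]
side uv_switch_tip [([0.486, 0.38, 0.164], 0.53)]
(np.float64(133.34375), np.float64(213.0)) [[0.49170331 0.37912392 0.162     ]]
```

View pics/cb.png

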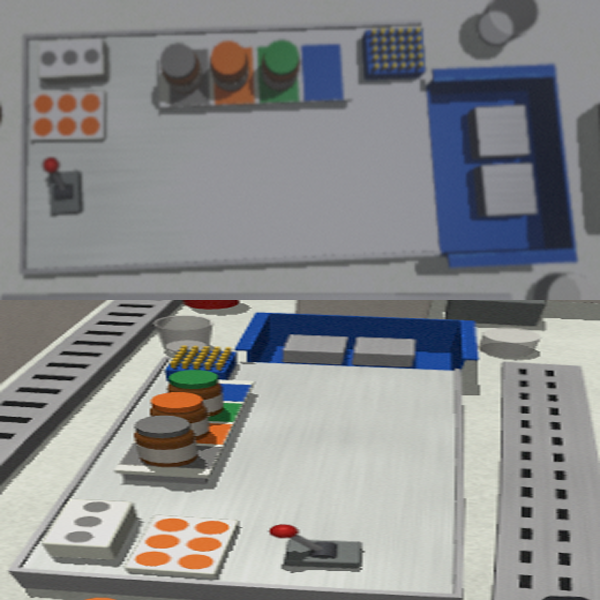

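The picture shows both blocks flat in the bin ((500,130) and (508,190)), three bottles on their own colours, and the lever over at (51,165). The ball has travelled about 75 mm, which is the full throw.

```bash
python3 -c "
from h import *
print(ctrl.close_job())"
```

```text
the job is handed in; nothing more can be done
None
```

I finished the job and handed it in at about 36 s on the robot clock. The hand-in returned no verdict.

- **Blocks:** Two were present. One was knocked about 30 mm aside partway through, so I measured it again before pushing. I pushed both over the tray's right edge. They lie flat and upside down in the bin, clear of the tray-side wall.
- **Bottles:** The green, orange and grey bottles stand upright on their own colours, about 2 to 6 mm from centre by the cap positions. There was no blue bottle on the tray, and I left alone the amber bottle with an orange cap standing outside it.
- **Lever:** I threw it last. It pushed back with about 31 N at the stop, and the ball ended about 75 mm from where it started, which is its full travel.
- **Other objects:** The tip box, tube rack and well plate look unmoved in the last picture; I did not measure their positions again.

In the last check, the top-view network did not find the lever ball. The side view and a colour measurement did, and they agreed to about 6 mm. The networks also gave some false block detections, which I ruled out by eye.

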